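Unlock the ingredient tub and take off its lid

TASK

Fetch the key from the wooden key block, push it fully home in the lock of the aluminium ingredient tub, turn it clockwise (seen from above) to its stop so that the latch arm swings off the lid, and leave it there. Then tip the lid up by its tab, draw it out from under the clip at its far side and lay it flat, right way up, on the round wooden board. Do not shift the other things on the worktop.

Things in the scene. Friction and masses are not known exactly. Their poses are not given: they have to be found in the camera images.
- tub: Fixed aluminium tub 120 mm dia, rim 100 mm above the worktop, on a grey base plate 12 thick that covers x -95..95, y -116..80 of this frame. Origin: on the worktop under the tub's centre, z up. +x points from the lid's tab to the clip at the far side. The lid is held down by the clip and by the latch arm of the lock.
- clip (a point): Middle of the edge of the fixed clip's lip, on its underside: at x 54 of the tub, 3 above the lid. The lip is 40 mm wide and 5 thick and reaches 8 over the lid's edge. The lid's plug goes 8 into the tub, 3 play all round: lifted level it catches. Raise the tab side about 0.3 rad about the far rim (x = 60 of the tub, 100 high), draw it 15 to 22 towards the tub's -x, then lift.
- lock: Fixed round lock post, 44 mm dia, at x -52, y -74 of the tub. Origin: on the key axis, level with the keyhole face, 124 above the worktop; z up. x axis: direction of slot and latch arm when turned clockwise to the stop (unlocked). At the start they stand 0.8 to 1.5 rad anticlockwise of it, seen from above: how far is not reported, see or feel for it. Blades over 0.1 rad off do not enter.
- keyhole (a point): Centre of the keyhole face: top of a round steel cylinder 38 mm dia with a raised rim 1.5 high, 28 inside. Slot 23.5 x 7.5, 34 deep. In line with it a latch arm 12 wide reaches 45 from the axis, its top 4 below the face, 2 above the lid's edge. The cylinder turns stiffly (0.1 N m friction), stays where left, stops hard at both ends of its 1.5 rad; the arm is clear of the lid in the last 0.2 rad.
- key: Loose steel key standing blade down in the slot of the key block, 80 g or so. Origin: centre of the blade's lower end; z up along the key. Blade 22 (x) x 6 (y) mm, z 0..24; round collar 24 dia, z 24..30, which seats on the keyhole face when the key is home; flat grip 34 (x) x 10 (y), z 30..62, to be pinched across y. The key works either way round (half turn about z).
- keyblock: Fixed dark wooden block 60 x 60 x 32 mm high with a slot for the key in its middle. Origin: centre of its underside. It may be on either side of the tub.
- lid: Loose round aluminium lid seated on the tub's rim, about 140 g. Origin: centre of its underside, z up. Plug 104 mm dia, z 0..8; flange 124 dia, z 8..12, which rests on the rim; an upright tab 10 (x) x 30 (y), z 12..42, centred at x = -51, to be pinched across x.
- board: Fixed round wooden board 160 mm dia, 15 thick, flat on the worktop. Origin: centre of its underside. It may be on either side of the tub.
- bowl: Bystander, loose: steel mixing bowl, 150 mm dia x 80 high. Origin: under its centre.
- caketin: Bystander, loose: round aluminium cake tin, 164 mm dia x 60 high, empty. Origin: under its centre.
- jar: Bystander, loose: storage jar, 54 mm dia x 80 high. Origin: under its centre.
- flask: Bystander, loose: amber bottle, 44 mm dia x 130 high. Origin: under its centre.
- spatula: Bystander, loose: spatula lying flat. Origin: under its middle.
- ramekin: Bystander, loose: white ramekin, 84 mm dia x 45 high. Origin: under its centre.
- tartring: Bystander, loose: thin steel tart ring, 90 mm dia x 25 high. Origin: under its centre.

How it is judged:
By the outcome, as a careful person would: the job done as asked, in the order asked, and still so for the second after the job is handed in, with the robot touching nothing.
It also fails if it takes over 72 s, if anything falls off the work surface, if the arm or the gripper's body presses on something with over 40 N, if the wrist force passes 120 N, or if a joint passes its speed limit or range.

ROBOT

A 6-joint arm with a two-finger parallel gripper is mounted at the origin on the work surface. World frame = base frame: x ahead of the robot, y to its left, z up, the work surface at z = 0. Lengths are in m, angles in rad, forces in N, time in s.
With the tool pointing down it reaches from about 0.35 to 0.775 m from the base axis. Payload 5.5 kg.
Tool frame: the origin (TCP) lies on the centre line of the jaws, within the pads' length; the fingertips stand 11 mm ahead of it and the grasp point (between the pads) lies 8 mm behind it; z points along the fingers, y is the line along which they close (so a half turn about z gives the same grasp; the last joint's range is limited). The gripper opens to 85 mm and grips with 20 to 120 N. Pads are 22 mm wide; open, the fingers measure 114 mm over their backs; the gripper's body (76 mm by 85 mm) begins 54 mm behind the grasp point. The pads swing forward as they close: fully open they stand 13 mm farther back than shut.
Start: joints at [-1.26, 0.313, 0.046, 1.304, 0, 1.431], TCP at [0.251, -0.518, 0.242] pointing down, gripper open.
Joint ranges: [-2.76, 2.76], [-0.86, 1.69], [-1.03, 1.26], [-2.2, 2.34], [-1.47, 1.5], [-3.14, 3.14]. Speed limits (rad/s): [2.57, 2.57, 3.14, 3.14, 3.14, 3.14].

INTERFACE

Orientations are given as a unit quaternion [w, x, y, z].
In Python, from workcell import env, viewer, order, models gives the robot as it stands.
- The arm moves only by the tool drive_tool, never from a script. Its argument "series" is a list that holds one entry, the list of rows, each a list of 6 numbers: the shift along the tool's x, y, z each as a share of 120 mm, from -1 to 1, then the turn, a rotation vector about the tool's x, y, z each as a share of 180 degrees, from -1 to 1. A call has 1 to 20 rows; each row shifts and turns the commanded pose from where the row before left it, along the tool's axes as they then stand; what a row does not reach is not made up. A row lasts 1/8 s, in which the tool goes at most 62.5 mm and 10.7 degrees, less where a joint would pass 70% of its speed; a pose out of reach is approached as far as the arm can. A call with a number of a shift or a turn outside -1 to 1 is refused whole. A call with a gripper value outside its range is refused whole. "jaw" is the opening, from -1 (shut) to 1 (fully open), set as the call begins (left out, the last holds). The fingers move at their own pace and stop on an object; "grip_force" is the grip in N (left out, the last holds). Time passes only in rows, so rows that do not move let the fingers close. It gives the time, the measured TCP pose, the force, the opening and the grip force at its end, in the units of the state.
- env.get_state(): the state, without advancing time (a new reading comes with each control period).
- viewer.read_camera(name): name is "scene" or "top" or "wrist"; returns the picture (480x640x3 uint8, red, green, blue); there is no depth.
- viewer.camera_info(name): a dict with "intrinsics" (3x3 intrinsics, pixels), "D" ([k1, k2, p1, p2, k3] as OpenCV has them; the pictures are not rectified), "R" (3x3) and "t" (3): a world point X has camera coordinates R X + t; the wrist camera has in their place "T_tool_cam" (4x4, takes a point from camera to tool coordinates, whose origin is the TCP and whose axes are the flange's). Camera axes: x right, y down, z forward; pixel columns grow to the right and rows downward; lengths in m; the calibration is good to about 2 mm. A picture is of the moment at which its call begins: read the wrist's pose just before it. camera_info takes no time and is no camera call.
- order.hand_in(): hands the job in; it is judged then, once.
Trained networks look in the newest picture that a camera, given by its name, has taken for a name from the list of things; names that differ only in an ending like _2 or _b are one class to them, and where a whole thing is asked for, a point or a joint stands for the part that bears it (a point fixed in the world has none). Each returns a list of dicts, best first, with "score" (0 to 1); they miss things now and then, are a little off and sometimes report something else, mostly with a low value. They report only what shows in the picture. A call takes as long as a camera call.
- models.silhouettes(label, camera): "region" (480x640 bool, what is visible of it) and "location" ([column, row] in pixels, amid what is visible of it).
The state is a dict: "clock": time; "joint_pos": joint angles; "qvel": joint speeds; "tau": joint torques, N m; "tcp_pos": TCP position; "orientation": TCP orientation; "wrist_force": force on the tool from outside, world axes, zero at the start; "ft_torque": the same for the moment, N m; "finger_gap": finger opening in m; "grip_force": force on a finger pad.
Only numpy, scipy, OpenCV 4.12 (cv2) and the standard library are available. Lean on these libraries where they do the work, as an engineer would, in place of code of your own. Each camera call takes 0.05 s, during which the arm holds its last target. There are 200 camera calls.

## Working session

There is one attempt and no reset: what is moved stays moved. The work goes in short steps, Python scripts to look and compute and a tool call to move; the robot and the scene stay as the last step left them, time stands still between calls to the robot, and variables do not carry over. Pictures are saved under pics/ and viewed, at most 10 in all, crops included, and the job is handed in when it is done.

Besides the shell and the picture viewer there is one more tool, called after "Emit:" by a JSON object that holds its "fn" and its "kwargs". drive_tool: Moves the arm, as the interface text tells. Its arguments: {"type":"object","properties":{"series":{"type":"array"},"jaw":{"type":"number"},"grip_force":{"type":"number"}},"required":["series"]}

```bash
ls; mkdir -p pics; python3 - <<'E'
from workcell import env, viewer, models
import cv2, numpy as np
ims=[]
for c in ("scene","top"):
    im=viewer.read_camera(c); cv2.imwrite(f"pics/{c}0.png",im[:,:,::-1])
    i=viewer.camera_info(c); print(c,np.round(i["intrinsics"],1).tolist(),np.round(i["D"],4).tolist(),np.round(i["R"],4).tolist(),np.round(i["t"],4).tolist())
    for n in ("tub","clip","lock","keyhole","key","keyblock","lid","board","bowl","caketin","jar","flask","spatula","ramekin","tartring"):
        r=models.silhouettes(n,c)
        print(n,[(round(d["score"],2),np.round(d["location"],1).tolist(),int(d["region"].sum())) for d in r[:3]])
print({k:np.round(v,3).tolist() for k,v in env.get_state().items()})
print(np.round(viewer.camera_info("wrist")["T_tool_cam"],4).tolist(),viewer.camera_info("wrist")["intrinsics"])
E
```

```text
pics
scene [[548.3, 0.0, 322.8], [0.0, 548.3, 232.1], [0.0, 0.0, 1.0]] [0.001, 0.0, 0.0, 0.0, 0.0] [[-0.2548, 0.967, -0.0069], [0.779, 0.201, -0.5939], [-0.5729, -0.1567, -0.8045]] [0.1396, -0.342, 1.7137]
tub [(0.77, [321.9, 271.2], 3777)]
clip [(0.7, [323.5, 270.0], 3838), (0.58, [310.8, 227.2], 41)]
lock [(0.55, [223.4, 203.6], 152), (0.37, [313.0, 228.5], 30)]
keyhole [(0.47, [309.3, 225.4], 48)]
key [(0.7, [221.4, 204.3], 121)]
keyblock [(0.96, [227.7, 212.9], 497)]
lid [(0.85, [336.2, 242.7], 1630)]
board [(0.93, [458.1, 265.6], 2723)]
bowl [(0.7, [395.6, 339.7], 3505), (0.33, [527.9, 317.5], 1133)]
caketin [(0.88, [200.8, 301.0], 4004)]
jar []
flask [(0.8, [134.8, 233.7], 584)]
spatula [(0.85, [299.4, 195.1], 723)]
ramekin [(0.64, [526.9, 316.8], 1095)]
tartring [(0.92, [520.0, 266.5], 591)]
top [[526.2, 0.0, 307.5], [0.0, 526.2, 239.3], [0.0, 0.0, 1.0]] [-0.0554, 0.0, 0.0, 0.0, 0.0] [[0.009, -1.0, -0.0029], [-0.9971, -0.0088, -0.0762], [0.0762, 0.0036, -0.9971]] [0.0139, 0.546, 1.4457]
tub [(0.98, [323.9, 253.5], 3110)]
clip []
lock [(0.4, [328.0, 265.6], 5)]
keyhole [(0.41, 
[... 461 characters left out ...]

ramekin [(0.76, [138.8, 223.8], 707)]
tartring [(0.7, [126.2, 284.8], 154)]
{'clock': 1.6, 'joint_pos': [-1.26, 0.313, 0.046, 1.304, 0.0, 1.431], 'qvel': [-0.001, -0.001, 0.001, 0.001, -0.0, -0.001], 'tau': [-0.001, -48.046, 29.881, 0.001, -0.0, 0.0], 'tcp_pos': [0.251, -0.518, 0.242], 'orientation': [0.0, 0.975, 0.224, 0.0], 'wrist_force': [0.008, -1.018, -0.099], 'ft_torque': [-0.011, 0.006, 0.022], 'grip_force': 0.0, 'finger_gap': 0.086}
[[-0.0005, -0.9619, -0.2734, 0.069], [1.0, -0.0003, -0.0008, 0.0006], [0.0007, -0.2734, 0.9619, -0.1311], [0.0, 0.0, 0.0, 1.0]] [[351.1372272    0.         318.09010827]
 [  0.         351.1372272  242.29421   ]
 [  0.           0.           1.        ]]
```

```bash
python3 - <<'E'
import cv2,numpy as np
t=cv2.imread("pics/top0.png")[190:310,230:450]; s=cv2.imread("pics/scene0.png")[180:340,190:490]
t=cv2.resize(t,(550,300),interpolation=cv2.INTER_CUBIC); s=cv2.resize(s,(550,293),interpolation=cv2.INTER_CUBIC)
cv2.imwrite("pics/c0.png",np.vstack([t,s]))
E
```

```text
(no output)
```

View pics/c0.png

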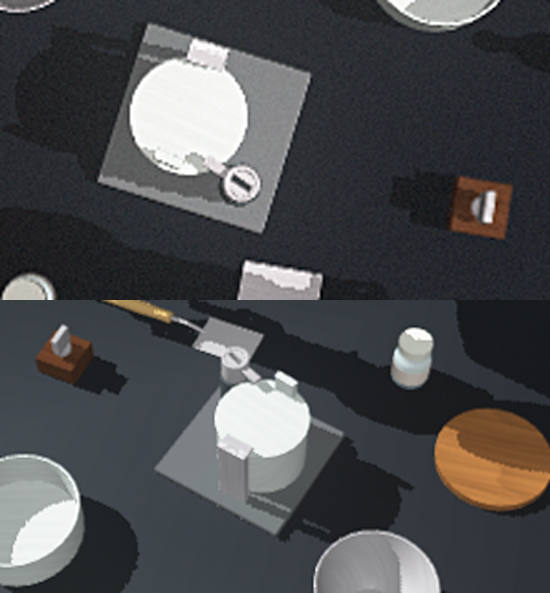

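View pics/top0.png

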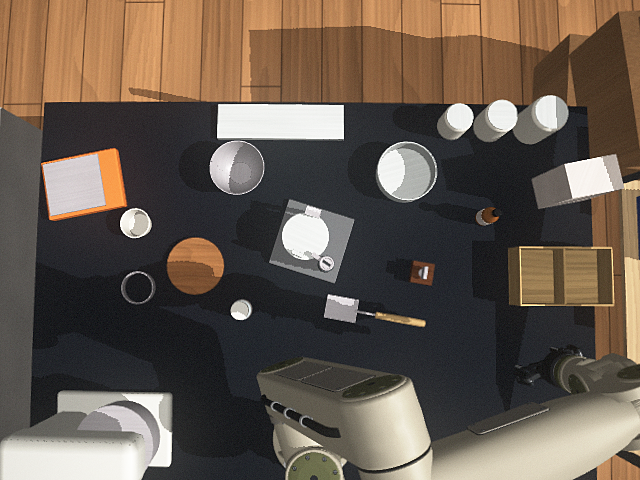

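```bash
cat > h.py <<'E'
import numpy as np, cv2
from scipy.spatial.transform import Rotation as Ro
from workcell import env, viewer, models, order
def pose():
    s=env.get_state(); q=s["orientation"]
    return np.array(s["tcp_pos"]), Ro.from_quat(np.r_[q[1:],q[0]]).as_matrix(), s
def cam(name, P=None):
    i=viewer.camera_info(name); K=np.array(i["intrinsics"]); D=np.array(i["D"])
    if name=="wrist":
        p,R,_=P or pose(); T=np.array(i["T_tool_cam"])
        Rwc=R@T[:3,:3]; c=p+R@T[:3,3]; return K,D,Rwc.T,-Rwc.T@c
    return K,D,np.array(i["R"]),np.array(i["t"])
def unproj(C,px,z):
    K,D,R,t=C; px=np.array(px,float).reshape(-1,1,2)
    n=cv2.undistortPoints(px,K,D)[:,0]; d=np.c_[n,np.ones(len(n))]@R; c=-R.T@t
    return c+d*((z-c[2])/d[:,2])[:,None]
def proj(C,X):
    K,D,R,t=C; return cv2.projectPoints(np.array(X,float).reshape(-1,1,3),cv2.Rodrigues(R)[0],t,K,D)[0][:,0]
def shot(name,fn):
    P=pose(); im=viewer.read_camera(name)[:,:,::-1].copy(); cv2.imwrite("pics/"+fn,im); return im,cam(name,P)
def yaw(R): return np.arctan2(R[1,0],R[0,0])
def rows(target,yawt=None):
    "total shift in tool axes /0.12 and turn about tool z /pi, for a vertical tool"
    p,R,s=pose(); print("shift(tool)/.12",np.round(R.T@(np.array(target)-p)/.12,3), "turn z/pi", None if yawt is None else np.round(-((yawt-yaw(R)+np.pi/2)%np.pi-np.pi/2)/np.pi,3),"yaw",yaw(R).round(3),"q6",round(s["joint_pos"][5],3))
E
python3 - <<'E'
from h import *
C=cam("top"); f=lambda a:np.array(a)/2.5+[230,190]
c=unproj(C,f([(150,23),(311,73),(263,233),(98,182)]),.012); print("plate",c.round(4), [np.linalg.norm(c[i]-c[i-1]).round(3) for i in range(4)])
# model corners: +x+y, +x-y, -x-y, -x+y
m=np.array([(95,80),(95,-116),(-95,-116),(-95,80)])/1000
mc=m.mean(0);cc=c[:,:2].mean(0);U,_,V=np.linalg.svd((m-mc).T@(c[:,:2]-cc));R=(U@V).T;o=cc-R@mc
print("tub",o,"yaw",np.arctan2(R[1,0],R[0,0]),"lock",o+R@[-.052,-.074],"tab",o+R@[-.051,0])
print("lock direct",unproj(C,f((241,183)),.124),"lid ctr direct",unproj(C,f((188,114)),.104))
print("board",unproj(C,(195.5,266.5),.015),"block",unproj(C,f((480,208)),.032))
print("key top?",unproj(C,f((488,207)),.07))
for n,px,z in (("bowl",(237,167),.04),("tin",(407,171),.04),("flask",(486,216),.05),("jar",(240,310),.06),("spat",(341,308),.0)): print(n,unproj(C,px,z).round(3))
rows([.5,-.19,.25]);
E
```

```text
plate [[ 0.6594  0.0691  0.012 ]
 [ 0.6042 -0.1127  0.012 ]
 [ 0.4243 -0.0596  0.012 ]
 [ 0.4795  0.1252  0.012 ]] [np.float64(0.188), np.float64(0.19), np.float64(0.188), np.float64(0.193)]
tub [0.54708966 0.02272331] yaw -0.2935278077431311 lock [ 0.47590326 -0.03306644] tab [0.49827097 0.03747919]
lock direct [[ 0.47638131 -0.03104362  0.124     ]] lid ctr direct [[0.5490598  0.02451006 0.104     ]]
board [[0.46711864 0.33116215 0.015     ]] block [[ 0.45385001 -0.29802439  0.032     ]]
key top? [[ 0.45447044 -0.29851053  0.07      ]]
bowl [[0.745 0.217 0.04 ]]
tin [[ 0.737 -0.257  0.04 ]]
flask [[ 0.612 -0.473  0.05 ]]
jar [[0.35  0.198 0.06 ]]
spat [[ 0.355 -0.077  0.   ]]
shift(tool)/.12 [ 3.061 -1.551 -0.064] turn z/pi None yaw 0.451 q6 1.431
```

Emit:
{"fn": "drive_tool", "kwargs": {"series": [[[0.386,-0.152,0.03,0,0,0],[0.386,-0.152,0.03,0,0,0],[0.386,-0.152,0.03,0,0,0],[0.386,-0.152,0.03,0,0,0],[0.386,-0.152,0.03,0,0,0],[0.386,-0.152,0.03,0,0,0],[0,0,0,0,0,0],[0,0,0,0,0,0]]]}}

```text
clock: 2.6
tcp_pos: [0.4529, -0.2981, 0.2208]
orientation: [0.0, 0.975, 0.224, -0.0]
wrist_force: [0.3, 0.5, 0.2]
finger_gap: 0.0853
grip_force: 0.0
```

```bash
python3 - <<'E'
from h import *
im,C=shot("wrist","w1.png"); print(pose()[0])
for n in ("key","keyblock"):
    for d in models.silhouettes(n,"wrist")[:2]:
        m=d["region"].astype(np.uint8); ct=max(cv2.findContours(m,0,2)[0],key=cv2.contourArea); r=cv2.minAreaRect(ct); b=cv2.boxPoints(r)
        print(n,d["score"],d["location"],b.round(1).tolist()); print(unproj(C,b,.032 if n=="keyblock" else .07).round(4).tolist())
x,y=proj(C,[.454,-.298,.05])[0].astype(int); print(x,y)
c=im[max(0,y-120):y+120,max(0,x-120):x+120]; cv2.imwrite("pics/w1c.png",cv2.resize(c,(600,600*c.shape[0]//c.shape[1]))); print(max(0,x-120),max(0,y-120),c.shape)
E
```

```text
[ 0.45259756 -0.2986549   0.22079123]
key 0.77 [317.9, 220.3] [[293.6000061035156, 226.60000610351562], [323.70001220703125, 194.39999389648438], [342.8999938964844, 212.3000030517578], [312.79998779296875, 244.5]]
[[0.4463, -0.2793, 0.07], [0.481, -0.2899, 0.07], [0.4747, -0.3104, 0.07], [0.4393, -0.3002, 0.07]]
keyblock 0.61 [321.1, 204.8] [[274.29998779296875, 223.0], [312.79998779296875, 167.3000030517578], [368.1000061035156, 205.60000610351562], [329.6000061035156, 261.29998779296875]]
[[0.4323, -0.2631, 0.032], [0.494, -0.2734, 0.032], [0.485, -0.3342, 0.032], [0.4209, -0.3263, 0.032]]
318 222
198 102 (240, 240, 3)
```

View pics/w1c.png

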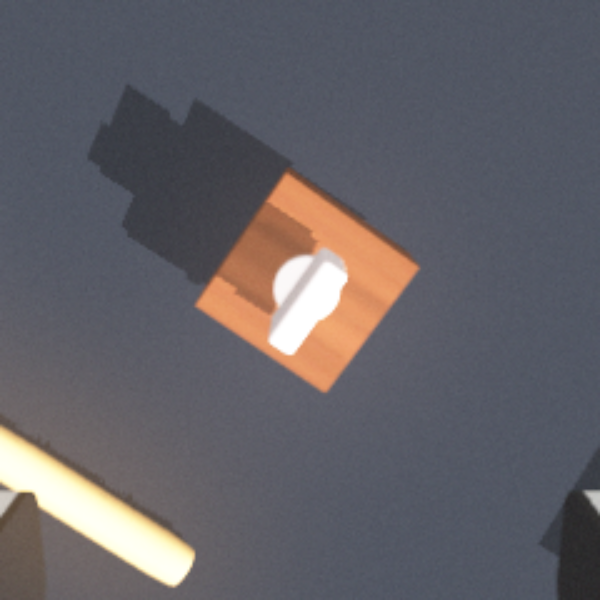

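```bash
python3 - <<'E'
from h import *
C=cam("wrist"); f=lambda a:np.array(a)/2.5+[198,102]
b=unproj(C,f([(287,170),(420,267),(326,392),(197,305)]),.032); print(b.round(4), b.mean(0), [np.linalg.norm(b[i]-b[i-1]).round(4) for i in range(4)])
for i in range(4): d=b[i]-b[i-1]; print("edge yaw",np.arctan2(d[1],d[0])%(np.pi/2))
k=unproj(C,f([(335,267),(281,348)]),.07); d=k[0]-k[1]; print(k,k.mean(0),np.linalg.norm(d),np.arctan2(d[1],d[0]))
# grey silhouettes of the white key: collar circle
c=unproj(C,f([(273,287),(341,292)]),.038);print("collar l/r",c, np.linalg.norm(c[0]-c[1]))
im=cv2.imread("pics/w1.png"); g=im.min(2)[195:255,298:345]; m=(im.min(2)>235).astype(np.uint8); m[:190]=0;m[255:]=0;m[:,:295]=0;m[:,350:]=0
ct=max(cv2.findContours(m,0,2)[0],key=cv2.contourArea); print(cv2.minAreaRect(ct)); 
for z in (.07,.075,.054):
  R=cam("wrist"); 
  P=unproj(C,ct.reshape(-1,2).astype(float),z)[:,:2]; r=cv2.minAreaRect((P*1000).astype(np.float32)); print(z,r)
E
```

```text
[[ 0.4914 -0.2754  0.032 ]
 [ 0.4809 -0.3349  0.032 ]
 [ 0.4222 -0.325   0.032 ]
 [ 0.432  -0.2665  0.032 ]] [ 0.45661274 -0.30042851  0.032     ] [np.float64(0.0601), np.float64(0.0604), np.float64(0.0596), np.float64(0.0594)]
edge yaw 1.4211412542985988
edge yaw 1.3955446487350793
edge yaw 1.4043375038703076
edge yaw 1.4042626276281414
[[ 0.47287432 -0.30216667  0.07      ]
 [ 0.44052766 -0.29806092  0.07      ]] [ 0.45670099 -0.30011379  0.07      ] 0.032606186516203776 -0.1262545345446678
collar l/r [[ 0.45170561 -0.2887785   0.038     ]
 [ 0.46078589 -0.31193307  0.038     ]] 0.024871382867979356
((321.8648681640625, 225.81082153320312), (13.822035789489746, 39.99567413330078), 36.02737045288086)
0.07 ((456.405029296875, -300.90911865234375), (11.460051536560059, 33.39814758300781), 80.24282836914062)
0.075 ((457.4394226074219, -300.3534851074219), (11.25683307647705, 32.8057861328125), 80.2426528930664)
0.054 ((453.0948791503906, -302.6868896484375), (12.110486030578613, 35.2936897277832), 80.24275970458984)
```

Emit:
{"fn": "drive_tool", "kwargs": {"series": [[[0,0,0.07,0,0,-0.0575],[0,0,0.07,0,0,-0.0575],[0,0,0.07,0,0,-0.0575],[0,0,0.07,0,0,-0.0575],[0,0,0.07,0,0,-0.0575],[0,0,0.07,0,0,-0.0575],[0,0,0.07,0,0,-0.0575],[0,0,0.07,0,0,-0.0575],[0,0,0.07,0,0,-0.0575],[0,0,0.07,0,0,-0.0575],[0,0,0.07,0,0,-0.0575],[0,0,0.07,0,0,-0.0575],[0,0,0.07,0,0,-0.0575],[0,0,0.07,0,0,-0.0575],[0,0,0,0,0,0],[0,0,0,0,0,0]]], "jaw": 0}}

```text
clock: 4.75
tcp_pos: [0.4527, -0.2988, 0.1035]
orientation: [0.0, 0.083, 0.997, -0.0]
wrist_force: [-0.1, 0.8, -0.5]
finger_gap: 0.043
grip_force: 0.0
```

```bash
python3 - <<'E'
from h import *
print(pose()[0]); rows([.4565,-.3005,.053],-.166)
im,C=shot("wrist","w2.png")
for d in models.silhouettes("key","wrist")[:2]:
    ct=max(cv2.findContours(d["region"].astype(np.uint8),0,2)[0],key=cv2.contourArea)
    print(d["score"],d["location"],cv2.minAreaRect((unproj(C,ct.reshape(-1,2),.07)[:,:2]*1000).astype(np.float32)))
x,y=proj(C,[.4565,-.3005,.05])[0].astype(int);x0,y0=max(0,x-100),max(0,y-100); print(x0,y0)
cv2.imwrite("pics/w2c.png",cv2.resize(im[y0:y0+200,x0:x0+200],(600,600)))
E
```

```text
[ 0.45274028 -0.29878039  0.10345323]
shift(tool)/.12 [-0.033 -0.009  0.42 ] turn z/pi 0.0 yaw 2.976 q6 -0.565
0.72 [321.5, 275.8] ((451.9345703125, -298.15545654296875), (19.480777740478516, 40.7848014831543), 79.66942596435547)
217 178
```

View pics/w2c.png

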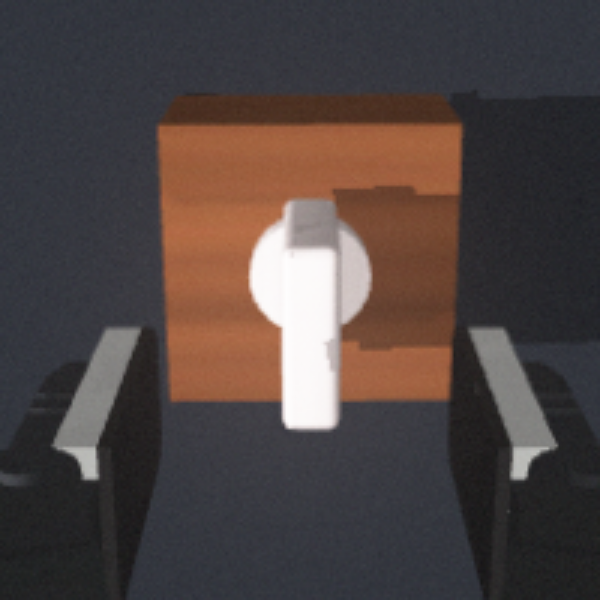

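```bash
python3 - <<'E'
from h import *
f=lambda a:np.array(a)/3+[217,178]
C=cam("wrist"); k=unproj(C,f([(313,250),(312,428),(284,340),(340,340)]),.07); print(k.round(4),k[:2].mean(0),k[2:].mean(0)); rows(k[:2].mean(0))
b=unproj(C,f([(159,124),(462,124),(451,400),(172,400)]),.032); print(b.round(4),b.mean(0))
E
```

```text
[[ 0.4406 -0.2955  0.07  ]
 [ 0.4729 -0.301   0.07  ]
 [ 0.4557 -0.303   0.07  ]
 [ 0.4573 -0.2936  0.07  ]] [ 0.4567575  -0.29827337  0.07      ] [ 0.45648295 -0.29831247  0.07      ]
shift(tool)/.12 [-0.03   0.008  0.28 ] turn z/pi None yaw 2.977 q6 -0.566
[[ 0.4228 -0.323   0.032 ]
 [ 0.4326 -0.2642  0.032 ]
 [ 0.4917 -0.2738  0.032 ]
 [ 0.482  -0.3323  0.032 ]] [ 0.45726597 -0.29831952  0.032     ]
```

Emit:
{"fn": "drive_tool", "kwargs": {"series": [[[-0.03,0,0.1,0,0,0],[0,0,0.16,0,0,0],[0,0,0.155,0,0,0],[0,0,0,0,0,0],[0,0,0,0,0,0]]]}}

```text
clock: 5.48
tcp_pos: [0.4568, -0.2987, 0.0535]
orientation: [0.0, 0.081, 0.997, -0.0]
wrist_force: [-0.7, -0.7, 0.0]
finger_gap: 0.0427
grip_force: 0.0
```

Emit:
{"fn": "drive_tool", "kwargs": {"series": [[[0,0,0,0,0,0],[0,0,0,0,0,0],[0,0,0,0,0,0],[0,0,0,0,0,0],[0,0,0,0,0,0],[0,0,0,0,0,0]]], "jaw": -1, "grip_force": 60}}

```text
clock: 6.22
tcp_pos: [0.4571, -0.2991, 0.0541]
orientation: [0.001, 0.081, 0.997, -0.001]
wrist_force: [-0.0, 0.7, 5.3]
finger_gap: 0.0091
grip_force: 59.2
```

Emit:
{"fn": "drive_tool", "kwargs": {"series": [[[0,0,-0.1,0,0,0],[0,0,-0.3,0,0,0],[0,0,-0.45,0,0,0],[0,0,-0.45,0,0,0],[0.006,0.384,0,0,0,0],[0.006,0.384,0,0,0,0],[0.006,0.384,0,0,0,0],[0.006,0.384,0,0,0,0],[0.006,0.384,0,0,0,0],[0.006,0.384,0,0,0,0],[0,0.384,0,0,0,0],[0,0,0,0,0,-0.0547],[0,0,0,0,0,-0.0547],[0,0,0,0,0,-0.0547],[0,0,0,0,0,-0.0547],[0,0,0,0,0,-0.0547],[0,0,0,0,0,-0.0547],[0,0,0,0,0,-0.0547],[0,0,0,0,0,0],[0,0,0,0,0,0]]]}}

```text
clock: 8.72
tcp_pos: [0.504, 0.0205, 0.2094]
orientation: [-0.0, -0.496, 0.868, 0.0]
wrist_force: [-0.5, 0.1, -1.3]
finger_gap: 0.0093
grip_force: 59.2
```

```bash
python3 - <<'E'
from h import *
im,C=shot("wrist","w3.png"); p,R,s=pose(); print(p,yaw(R),s["finger_gap"],s["joint_pos"])
print(proj(C,[.476,-.032,.124]), proj(C,p+R@[0,0,.046]))
for n in ("keyhole","lock","key"):
    for d in models.silhouettes(n,"wrist")[:2]: print(n,d["score"],d["location"],d["region"].sum())
cv2.imwrite("pics/w3v.png",cv2.resize(im,(800,600)))
E
```

```text
[0.50409528 0.02046267 0.20934834] -2.1027608210558286 0.008804619855332164 [-1.18623444e-01  1.90296371e-01 -1.97277734e-01  1.18341691e+00
 -8.21435615e-05 -1.15745526e+00]
[[314.21699308 160.85042442]] [[318.37945875 277.16720351]]
keyhole 0.65 [313.5, 159.7] 369
keyhole 0.18 [451.8, 395.1] 481
lock 0.65 [17.3, 105.2] 5234
lock 0.64 [313.4, 160.4] 418
key 0.8 [319.5, 310.4] 2855
```

View pics/w3v.png

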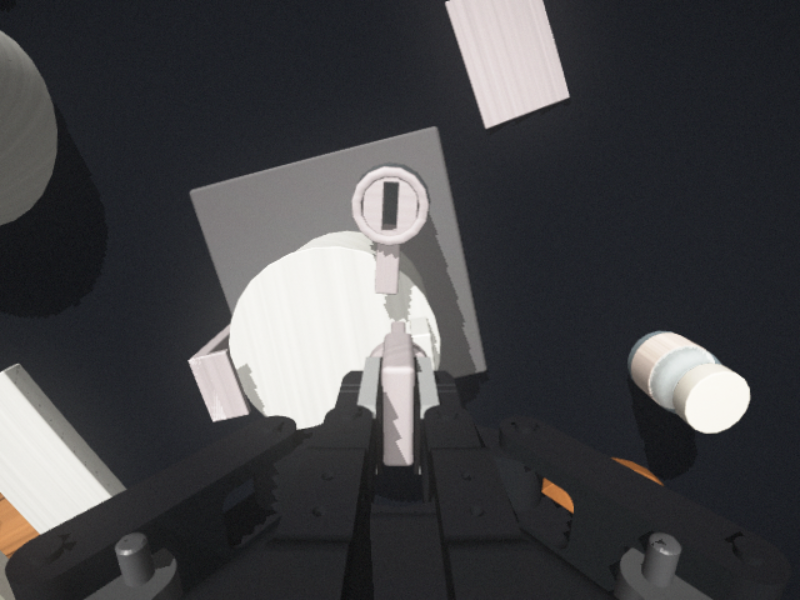

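```bash
python3 - <<'E'
from h import *
C=cam("wrist"); im=cv2.imread("pics/w3.png"); g=cv2.resize(im.max(2)[130:200,275:350],None,fx=4,fy=4,interpolation=cv2.INTER_CUBIC)
f=lambda a:(np.array(a,float)+.5)/4-.5+[275,130]
n,l,st,ce=cv2.connectedComponentsWithStats((g<100).astype(np.uint8))
for i in range(1,n):
    c=f(ce[i]); 
    if abs(c-[313,161]).max()<8 and st[i,4]>50:
        ys,xs=np.where(l==i); P=unproj(C,f(np.c_[xs,ys]),.124)[:,:2]; r=cv2.minAreaRect((P*1000).astype(np.float32)); m=P.mean(0); w,v=np.linalg.eigh(np.cov((P-m).T)); print("slot px",c,st[i],r,m,np.arctan2(v[1,1],v[0,1])%np.pi)
q=lambda a:np.array(a)*.8+.0
a=unproj(C,q([(387.5,248),(386,292)]),.120); d=a[1]-a[0]; print("arm",np.arctan2(d[1],d[0])%np.pi)
gg=unproj(C,q([(391,205)]),.1255); print("rim ctr",gg)
c=gg[0,:2]; e=unproj(C,q([(386,292)]),.12)[0,:2]; print("arm from ctr",np.arctan2(*(e-c)[::-1]),np.linalg.norm(e-c))
p,R,s=pose(); print("tool yaw",yaw(R)%np.pi, "key grip top px ->", unproj(C,q([(398,370),(398,466)]),p[2]+.016), "blade tip expected px/.8",proj(C,[p+R@[a,b,.046] for a in (-.011,.011) for b in (-.003,.003)])/.8)
cv2.imwrite("pics/w3k.png",cv2.resize(im[225:385,260:380],(450,600),interpolation=cv2.INTER_CUBIC))
E
```

```text
slot px [311.77345244 162.43220744] [ 125   64   50  139 5751] ((478.263671875, -31.5709228515625), (20.565311431884766, 6.7539496421813965), 56.66265869140625) [ 0.47802576 -0.03196827] 0.9855238245094783
arm 0.9995510478804839
rim ctr [[ 0.47788388 -0.03094665  0.1255    ]]
arm from ctr 0.9758201004954045 0.04465911939116072
tool yaw 1.040085331198167 key grip top px -> [[0.49552075 0.00547321 0.22528754]
 [0.5118904  0.03334956 0.22528754]] blade tip expected px/.8 [[391.24830942 369.75721831]
 [404.90519604 369.74804735]
 [391.00599553 322.23638041]
 [405.12389681 322.22743576]]
```

View pics/w3k.png

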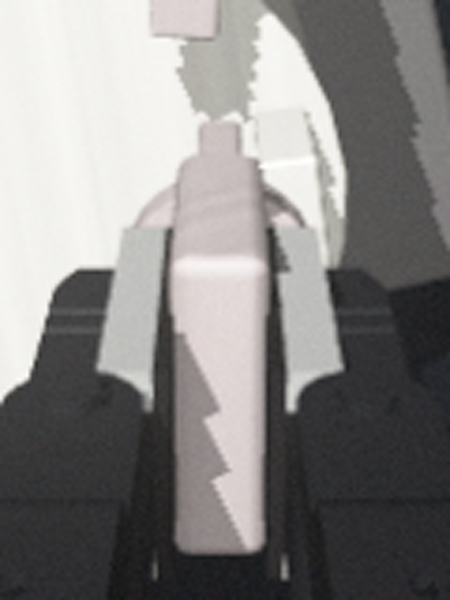

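Emit:
{"fn": "drive_tool", "kwargs": {"series": [[[0,0,0,0,0,0.0175],[0.24,-0.029,0,0,0,0],[0.24,-0.029,0.05,0,0,0],[0,0,0.13,0,0,0],[0,0,0.08,0,0,0],[0,0,0,0,0,0],[0,0,0,0,0,0],[0,0,0,0,0,0]]]}}

```text
clock: 9.93
tcp_pos: [0.4787, -0.0313, 0.1786]
orientation: [0.0, -0.474, 0.881, -0.0]
wrist_force: [0.3, -0.4, -1.0]
finger_gap: 0.0092
grip_force: 59.2
```

```bash
python3 - <<'E'
from h import *
im,C=shot("wrist","w4.png"); p,R,s=pose(); print(p,yaw(R)%np.pi,s["wrist_force"])
x,y=proj(C,p+R@[0,0,.046])[0].astype(int); print(x,y); x0,y0=x-80,y-80; print(x0,y0)
cv2.imwrite("pics/w4c.png",cv2.resize(im[y0:y0+160,x0:x0+160],(600,600),interpolation=cv2.INTER_CUBIC))
E
```

```text
[ 0.47868731 -0.031306    0.17853964] 0.9864805959103387 [ 0.52002516  0.0720533  -0.77015276]
318 276
238 196
```

View pics/w4c.png

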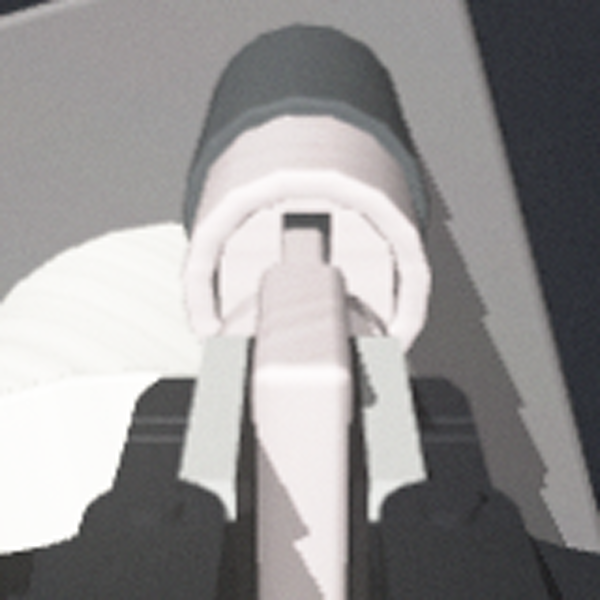

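```bash
python3 - <<'E'
from h import *
C=cam("wrist"); p,R,s=pose(); f=lambda a:np.array(a)/3.75-.4+[238,196]
t=lambda px,z:((unproj(C,f([px]),z)[0]-p)@R*1000).round(2)
print("slot end",t((306.5,213),.124),"slot l/r",t((283,220),.124),t((330,220),.124)); 
for h in (.044,.046,.047): print("blade end",t((305,230),p[2]-h),t((284,235),p[2]-h),t((326,235),p[2]-h))
print("rim l/r",t((184,285),.1255),t((431,285),.1255),"rim far",t((308,172),.1255))
E
```

```text
slot end [11.29  0.47 54.54] slot l/r [10.2  -3.01 54.54] [10.2   3.95 54.53]
blade end [12.13  0.22 44.  ] [11.39 -2.72 44.  ] [11.39  3.16 43.99]
blade end [11.47  0.23 46.  ] [10.72 -2.75 46.  ] [10.72  3.2  45.99]
blade end [11.14  0.23 47.  ] [10.39 -2.76 47.  ] [10.39  3.22 46.99]
rim l/r [  0.51 -17.8   53.06] [ 0.49 19.04 53.02] rim far [18.01  0.68 53.03]
```

Emit:
{"fn": "drive_tool", "kwargs": {"series": [[[-0.008,0.002,0,0,0,0],[0,0,0.05,0,0,0],[0,0,0.03,0,0,0],[0,0,0.02,0,0,0],[0,0,0.02,0,0,0],[0,0,0,0,0,0]]]}}

```text
clock: 10.72
tcp_pos: [0.4785, -0.0305, 0.1635]
orientation: [-0.0, -0.473, 0.881, 0.0]
wrist_force: [-0.1, -0.2, -1.0]
finger_gap: 0.0086
grip_force: 59.2
```

Emit:
{"fn": "drive_tool", "kwargs": {"series": [[[0,0,0.04,0,0,0],[0,0,0.04,0,0,0],[0,0,0.03,0,0,0],[0,0,0.02,0,0,0],[0,0,0,0,0,0]]]}}

```text
clock: 11.35
tcp_pos: [0.4785, -0.0305, 0.1479]
orientation: [-0.0, -0.473, 0.881, 0.0]
wrist_force: [-0.8, -0.4, -1.1]
finger_gap: 0.009
grip_force: 59.2
```

Sliding in freely; feel for the seat.

Emit:
{"fn": "drive_tool", "kwargs": {"series": [[[0,0,0.012,0,0,0],[0,0,0.012,0,0,0],[0,0,0,0,0,0]]]}}

```text
clock: 11.72
tcp_pos: [0.4788, -0.0305, 0.1461]
orientation: [0.0, -0.473, 0.881, -0.0]
wrist_force: [-1.9, 0.3, 5.7]
finger_gap: 0.009
grip_force: 60.2
```

Emit:
{"fn": "drive_tool", "kwargs": {"series": [[[0,0,0.012,0,0,0],[0,0,0,0,0,0.03],[0,0,0,0,0,0.05],[0,0,0,0,0,0.05],[0,0,0,0,0,0.05],[0,0,0,0,0,0.05],[0,0,0,0,0,0]]], "grip_force": 90}}

```text
clock: 12.6
tcp_pos: [0.4789, -0.0303, 0.1461]
orientation: [0.001, -0.131, 0.991, -0.0]
wrist_force: [-5.4, 1.4, 16.5]
finger_gap: 0.0086
grip_force: 91.4
```

```bash
cat > s.py <<'E'
from h import *
p,R,s=pose(); print(p.round(4),"yaw",(yaw(R)%np.pi).round(4),"F",np.round(s["wrist_force"],1),"M",np.round(s["ft_torque"],3),"q",np.round(s["joint_pos"],2),s["clock"],s["finger_gap"])
E
python3 s.py
```

```text
[ 0.4789 -0.0303  0.1461] yaw 0.2625 F [-5.4  1.4 16.5] M [ 0.387  1.204 -0.101] q [-0.23  0.18 -0.37  1.02  0.   -0.49] 12.6 0.008578676822532771
```

Emit:
{"fn": "drive_tool", "kwargs": {"series": [[[0,0,0,0,0,0.02],[0,0,0,0,0,0.02],[0,0,0,0,0,0.02],[0,0,0,0,0,0]]]}}

```text
clock: 13.1
tcp_pos: [0.4789, -0.0303, 0.1461]
orientation: [0.001, -0.037, 0.999, -0.0]
wrist_force: [-5.6, 2.1, 16.2]
finger_gap: 0.0081
grip_force: 91.4
```

```bash
python3 s.py
```

```text
[ 0.4789 -0.0303  0.1461] yaw 0.0748 F [-5.6  2.1 16.2] M [ 0.376  1.163 -0.071] q [-0.23  0.18 -0.37  1.02  0.   -0.31] 13.1 0.008125394591380272
```

Emit:
{"fn": "drive_tool", "kwargs": {"series": [[[0,0,0,0,0,0.02],[0,0,0,0,0,0.02],[0,0,0,0,0,0.02],[0,0,0,0,0,0]]]}}

```text
clock: 13.6
tcp_pos: [0.4789, -0.0303, 0.1461]
orientation: [0.001, 0.057, 0.998, -0.0]
wrist_force: [-4.8, 0.5, 15.6]
finger_gap: 0.0082
grip_force: 91.4
```

```bash
python3 s.py
```

```text
[ 0.4789 -0.0303  0.1461] yaw 3.028 F [-4.8  0.5 15.6] M [ 0.412  1.14  -0.073] q [-0.23  0.18 -0.37  1.02  0.   -0.12] 13.6 0.008209678756511624
```

Emit:
{"fn": "drive_tool", "kwargs": {"series": [[[0,0,0,0,0,0.02],[0,0,0,0,0,0.02],[0,0,0,0,0,0.01],[0,0,0,0,0,0]]]}}

```text
clock: 14.1
tcp_pos: [0.4789, -0.0303, 0.1461]
orientation: [0.001, 0.135, 0.991, 0.0]
wrist_force: [-4.3, 1.4, 16.1]
finger_gap: 0.0082
grip_force: 91.4
```

```bash
python3 s.py
```

```text
[ 0.4789 -0.0303  0.1461] yaw 2.8712 F [-4.3  1.4 16.1] M [0.376 1.2   0.026] q [-0.23  0.18 -0.37  1.02  0.    0.04] 14.1 0.008189197599567743
```

Emit:
{"fn": "drive_tool", "kwargs": {"series": [[[0,0,0,0,0,0.01],[0,0,0,0,0,0.01],[0,0,0,0,0,0]]]}}

```text
clock: 14.48
tcp_pos: [0.4789, -0.0303, 0.1461]
orientation: [0.001, 0.166, 0.986, 0.0]
wrist_force: [-4.8, 2.0, 15.4]
finger_gap: 0.0081
grip_force: 91.4
```

```bash
python3 s.py
```

```text
[ 0.4789 -0.0303  0.1461] yaw 2.8084 F [-4.8  2.  15.4] M [0.41  1.217 0.014] q [-0.23  0.18 -0.37  1.02  0.    0.1 ] 14.475 0.008143655758645637
```

Emit:
{"fn": "drive_tool", "kwargs": {"series": [[[0,0,0,0,0,0.01],[0,0,0,0,0,0.01],[0,0,0,0,0,0.01]]]}}

```text
clock: 14.85
tcp_pos: [0.4788, -0.0303, 0.1461]
orientation: [0.001, 0.212, 0.977, 0.0]
wrist_force: [-6.7, 2.4, 15.8]
finger_gap: 0.0086
grip_force: 91.4
```

```bash
python3 s.py
```

```text
[ 0.4788 -0.0303  0.1461] yaw 2.7135 F [-6.7  2.4 15.8] M [0.436 1.18  0.084] q [-0.23  0.18 -0.37  1.02  0.    0.2 ] 14.85 0.008551386797023032
```

```bash
python3 - <<'E'
from h import *
im,C=shot("wrist","w5.png"); p,R,s=pose(); print(yaw(R)-np.pi,np.round(s["ft_torque"],3))
x,y=proj(C,p+R@[0,0,.022])[0].astype(int); x0,y0=x-100,y-110; print(x0,y0)
cv2.imwrite("pics/w5c.png",cv2.resize(im[y0:y0+200,x0:x0+200],(600,600),interpolation=cv2.INTER_CUBIC))
E
```

```text
-0.42920294286925165 [0.41  1.179 0.041]
219 184
```

View pics/w5c.png

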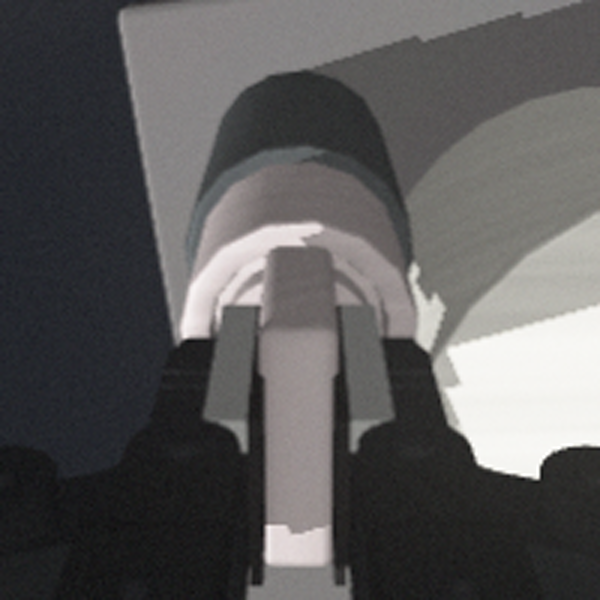

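Emit:
{"fn": "drive_tool", "kwargs": {"series": [[[0,0,0,0,0,0.008],[0,0,0,0,0,0.008],[0,0,0,0,0,0.008]]]}}

```text
clock: 15.28
tcp_pos: [0.4788, -0.0303, 0.1461]
orientation: [0.001, 0.249, 0.969, 0.0]
wrist_force: [-4.7, 2.1, 16.1]
finger_gap: 0.0084
grip_force: 91.4
```

```bash
python3 s.py
```

```text
[ 0.4788 -0.0303  0.1461] yaw 2.6383 F [-4.7  2.1 16.1] M [0.37  1.207 0.076] q [-0.23  0.18 -0.37  1.02  0.    0.27] 15.275 0.008372263201864771
```

Emit:
{"fn": "drive_tool", "kwargs": {"series": [[[0,0,0,0,0,0.01],[0,0,0,0,0,0.01],[0,0,0,0,0,0.01]]]}}

```text
clock: 15.65
tcp_pos: [0.4789, -0.0302, 0.1461]
orientation: [0.001, 0.294, 0.956, 0.0]
wrist_force: [-6.0, 1.4, 16.3]
finger_gap: 0.0087
grip_force: 91.6
```

```bash
python3 s.py; python3 - <<'E'
from h import *
im,C=shot("wrist","w6.png"); p,R,s=pose(); print(yaw(R)-np.pi,np.round(s["ft_torque"],3))
x,y=proj(C,p+R@[0,0,.022])[0].astype(int); x0,y0=x-100,y-110; print(x0,y0)
cv2.imwrite("pics/w6c.png",cv2.resize(im[y0:y0+200,x0:x0+200],(600,600),interpolation=cv2.INTER_CUBIC))
E
```

```text
[ 0.4789 -0.0302  0.1461] yaw 2.5444 F [-6.   1.4 16.3] M [0.395 1.236 0.491] q [-0.23  0.18 -0.37  1.02  0.    0.37] 15.65 0.008659013676740502
-0.597940916729319 [0.38  1.267 0.4  ]
219 184
```

View pics/w6c.png

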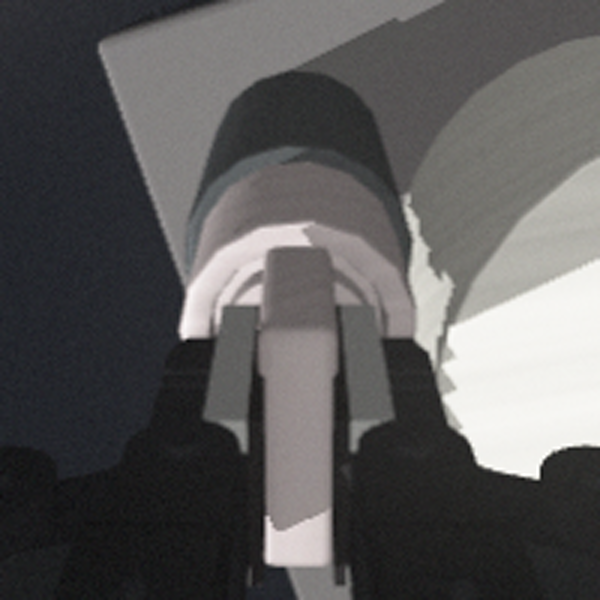

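Emit:
{"fn": "drive_tool", "kwargs": {"series": [[[0,0,0,0,0,-0.012],[0,0,-0.008,0,0,0],[0,0,0,0,0,0]]]}}

```text
clock: 16.08
tcp_pos: [0.479, -0.0303, 0.1461]
orientation: [0.001, 0.276, 0.961, 0.0]
wrist_force: [-2.3, 1.7, 9.7]
finger_gap: 0.0085
grip_force: 90.1
```

Emit:
{"fn": "drive_tool", "kwargs": {"series": [[[0,0,0,0,0,0],[0,0,0,0,0,0],[0,0,0,0,0,0],[0,0,-0.05,0,0,0],[0,0,-0.15,0,0,0],[0,0,-0.25,0,0,0],[0,0,-0.25,0,0,0],[0,0,0,0,0,0.0576],[0,0,0,0,0,0.0576],[0,0,0,0,0,0.0576],[0,0,0,0,0,0.0576],[0,0,0,0,0,0.0576],[0,0,0,0,0,0.0576],[0,0,0,0,0,0.0576],[0.3,0,0,0,0,0],[0.31,0.007,0,0,0,0],[0,0,0,0,0,0],[0,0,0,0,0,0]]], "jaw": -0.2}}

```text
clock: 18.32
tcp_pos: [0.4978, 0.04, 0.2288]
orientation: [0.0, 0.791, 0.611, -0.0]
wrist_force: [0.3, -0.8, -0.2]
finger_gap: 0.0341
grip_force: 0.0
```

```bash
python3 s.py; python3 - <<'E'
from h import *
im,C=shot("wrist","w7.png"); p,R,s=pose()
top,Ct=shot("top","top7.png"); x,y=proj(Ct,[.49,0,.124])[0].astype(int)
print("tab px",proj(C,[.501,.040,.134]))
cv2.imwrite("pics/w7v.png",np.hstack([cv2.resize(im,(480,360)),cv2.resize(top[y-45:y+45,x-40:x+40],(320,360),interpolation=cv2.INTER_CUBIC)])); print(x,y)
for d in models.silhouettes("lid","wrist")[:1]: print(d["score"],d["location"])
E
```

```text
[0.4978 0.04   0.2288] yaw 1.3158 F [ 0.3 -0.8 -0.2] M [0.063 0.046 0.031] q [-0.08  0.17 -0.17  1.23 -0.    1.75] 18.325 0.03409287551115977
tab px [[322.81519036 247.57766037]]
314 257
0.88 [390.3, 231.0]
```

View pics/w7v.png

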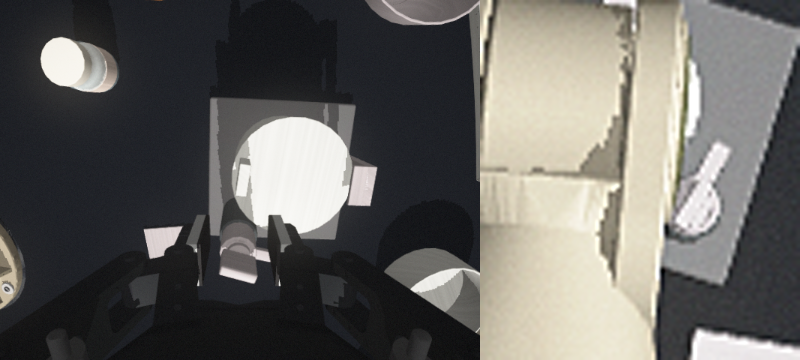

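```bash
python3 - <<'E'
from h import *
im=cv2.imread("pics/w7.png"); C=cam("wrist"); g=im.min(2)[200:280,295:350]
m=(g>200).astype(np.uint8); n,l,st,ce=cv2.connectedComponentsWithStats(m)
for i in range(1,n):
    if st[i,4]>40: print(st[i]+[295,200,0,0,0],ce[i]+[295,200])
for r in range(212,268,4): print(r,"".join("%4d"%v for v in im.min(2)[r,306:346:2]))
# plate edge: sobel line fit on rows
G=cv2.GaussianBlur(im.min(2),(3,3),0).astype(float)
for nm,(x0,x1,y0,y1) in (("top edge",(300,460,118,150)),):
    d=np.diff(G[y0:y1,x0:x1],axis=0); ys=d.argmax(0)+y0+.5; xs=np.arange(x0,x1); ok=d.max(0)>15
    print(ok.sum(),end=" "); k=np.polyfit(xs[ok],ys[ok],1); 
    for _ in range(3): ok&=abs(np.polyval(k,xs)-ys)<1.5; k=np.polyfit(xs[ok],ys[ok],1)
    e=unproj(C,[(x,np.polyval(k,x)) for x in (x0,x1)],.012); v=e[1]-e[0]; print(nm,ok.sum(),e,np.arctan2(v[1],v[0]))
E
```

```text
[ 315  200   35   80 1861] [335.96883396 238.65394949]
212   92  91  92  94 173 168 173 112 123 122 119 121 121 150 239 235 236 240 241 238
216   89  88  90 183 168 170 160 113 123 126 121 119 119 121 226 236 239 239 241 237
220   94  91  97 237 166 176 135 204 243 242 238 229 212 192 203 236 238 240 239 237
224   85  87 189 238 223 172 115 228 238 240 242 242 242 239 227 235 240 241 237 235
228   87  88 166 169 171 167 154 239 239 238 238 240 242 242 226 237 241 238 237 239
232   87  97 167 169 169 155 175 238 239 239 239 238 239 228 236 238 241 236 237 238
236   93  97 169 168 170 116 227 238 238 236 239 240 241 202 206 239 239 238 237 238
240   87 100 171 167 173 124 234 238 238 240 238 238 237 154 212 241 240 237 238 239
244   83 106 167 173 150 167 239 238 238 239 241 241 224 168 174 241 239 237 237 240
248   92  90 163 170 147 214 239 238 238 240 239 240 207 168 173 240 238 237 238 240
252   87  87 125 173 137 230 238 239 240 240 241 239 154 166 171 213 238 238 239 240
256   89  90  90 172 177 240 241 240 242 241 241 227 165 170 176 208 236 239 240 242
260   87  91  88 137 198 232 236 237 241 243 242 207 165 169 211 240 237 240 240 243
264   89  80  61  63 158 173 173 173 169 169 169 162 166 171 207 239 238 240 242 242
158 top edge 158 [[0.50176056 0.12248238 0.012     ]
 [0.648965   0.07668676 0.012     ]] -0.30161088855672935
```

```bash
python3 - <<'E'
from h import *
C=cam("wrist"); q=unproj(C,[(319,220.5),(333,221),(328.5,262),(314,262)],.134)
print(q.round(4),q.mean(0),[np.linalg.norm(q[i]-q[i-1]).round(4) for i in range(4)])
for i in range(4): d=q[i]-q[i-1]; print(np.arctan2(d[1],d[0])%(np.pi/2)-np.pi/2)
p,R,s=pose(); a=-.301; u=np.array([np.cos(a),np.sin(a)]); v=np.array([-u[1],u[0]])
print("tub from lock",np.array([.4787,-.0305])+.052*u+.074*v,"tab from lock",np.array([.4787,-.0305])+.001*u+.074*v)
rows([*q.mean(0)[:2],.119],a+np.pi/2)
E
```

```text
[[0.5032 0.058  0.134 ]
 [0.512  0.0554 0.134 ]
 [0.5022 0.0285 0.134 ]
 [0.4926 0.031  0.134 ]] [0.50250907 0.04324729 0.134     ] [np.float64(0.029), np.float64(0.0092), np.float64(0.0286), np.float64(0.0099)]
-0.37382235877120107
-0.29339223047976826
-0.35265104232966005
-0.25713393302806065
tub from lock [0.55030128 0.02475628] tab from lock [0.50159422 0.03987652]
shift(tool)/.12 [0.042 0.03  0.915] turn z/pi 0.014 yaw 1.314 q6 1.746
```

Emit:
{"fn": "drive_tool", "kwargs": {"series": [[[0,0,0,0,0,0.0344],[0.039,0.027,0.1,0,0,0],[0,0,0.25,0,0,0],[0,0,0.25,0,0,0],[0,0,0.2,0,0,0],[0,0,0.115,0,0,0],[0,0,0,0,0,0],[0,0,0,0,0,0]]]}}

```text
clock: 19.48
tcp_pos: [0.5033, 0.0432, 0.1196]
orientation: [0.0, 0.823, 0.568, 0.0]
wrist_force: [-0.7, -0.9, 1.0]
finger_gap: 0.0342
grip_force: 0.0
```

Emit:
{"fn": "drive_tool", "kwargs": {"series": [[[0,0,0,0,0,0],[0,0,0,0,0,0],[0,0,0,0,0,0],[0,0,0,0,0,0],[0,0,0,0,0,0]]], "jaw": -1, "grip_force": 80}}

```text
clock: 20.1
tcp_pos: [0.5034, 0.0432, 0.1201]
orientation: [0.001, 0.823, 0.568, 0.001]
wrist_force: [-0.2, -0.4, 5.9]
finger_gap: 0.0077
grip_force: 78.8
```

```bash
python3 s.py; python3 - <<'E'
from h import *
# plan rows: rotate about far rim pivot by th about tool x, in the tool frame
p,R,s=pose(); a=yaw(R)-np.pi/2; u=np.array([np.cos(a),np.sin(a),0]); c=np.array([.5503,.0248,.1])+.06*u
piv=R.T@(c-p); print("pivot in tool mm",piv*1000)
for th in (.05,.075,.1,.15):
    r=Ro.from_rotvec([th,0,0]).as_matrix(); print(th,"turn/pi",round(th/np.pi,4),"shift/.12",((piv-r@piv)/.12).round(4))
E
```

```text
[0.5034 0.0432 0.1201] yaw 1.2074 F [-0.2 -0.4  5.9] M [-0.081  0.186 -0.005] q [-0.07  0.25 -0.35  0.97 -0.    1.86] 20.1 0.007696551994875387
pivot in tool mm [ -0.58410708 110.32180359  20.30544055]
0.05 turn/pi 0.0159 shift/.12 [ 0.      0.0096 -0.0457]
0.075 turn/pi 0.0239 shift/.12 [ 0.      0.0153 -0.0684]
0.1 turn/pi 0.0318 shift/.12 [ 0.      0.0215 -0.0909]
0.15 turn/pi 0.0477 shift/.12 [ 0.      0.0356 -0.1355]
```

Emit:
{"fn": "drive_tool", "kwargs": {"series": [[[0,0.0096,-0.0457,0.0159,0,0],[0,0.0096,-0.0457,0.0159,0,0],[0,0,0,0,0,0]]]}}

```text
clock: 20.48
tcp_pos: [0.5062, 0.0421, 0.13]
orientation: [-0.041, 0.822, 0.567, -0.028]
wrist_force: [1.3, -0.5, 0.9]
finger_gap: 0.0088
grip_force: 78.4
```

```bash
python3 s.py
```

```text
[0.5062 0.0421 0.13  ] yaw 1.2069 F [ 1.3 -0.5  0.9] M [-0.148 -0.573  0.055] q [-0.09  0.32 -0.23  1.11  0.03  1.84] 20.475 0.00877917664585346
```

Emit:
{"fn": "drive_tool", "kwargs": {"series": [[[0,0.0096,-0.0457,0.0159,0,0],[0,0.0096,-0.0457,0.0159,0,0],[0,0.0096,-0.0457,0.0159,0,0],[0,0.0096,-0.0457,0.0159,0,0],[0,0,0,0,0,0]]]}}

```text
clock: 21.1
tcp_pos: [0.5138, 0.0391, 0.1502]
orientation: [-0.122, 0.814, 0.561, -0.084]
wrist_force: [1.1, -0.2, 1.6]
finger_gap: 0.0085
grip_force: 78.6
```

```bash
python3 s.py; python3 - <<'E'
from h import *
p,R,s=pose(); print("tilt",np.arccos(-R[2,2])); u=np.array([np.cos(-.31),np.sin(-.31),0]); print("-x 20mm tool/.12",(R.T@(-.02*u)/.12).round(4),"up 10mm",(R.T@[0,0,.01]/.12).round(4))
E
```

```text
[0.5138 0.0391 0.1502] yaw 1.207 F [ 1.1 -0.2  1.6] M [-0.373 -0.765  0.026] q [-0.12  0.47  0.01  1.4   0.07  1.8 ] 21.1 0.008493261632899134
tilt 0.29780595637570106
-x 20mm tool/.12 [-0.009  -0.1591  0.0488] up 10mm [-0.     -0.0245 -0.0797]
```

Emit:
{"fn": "drive_tool", "kwargs": {"series": [[[-0.002,-0.038,0.0117,0,0,0],[-0.002,-0.038,0.0117,0,0,0],[-0.002,-0.038,0.0117,0,0,0],[-0.002,-0.038,0.0117,0,0,0],[0,0,0,0,0,0]]]}}

```text
clock: 21.72
tcp_pos: [0.4935, 0.0457, 0.1503]
orientation: [-0.123, 0.814, 0.561, -0.085]
wrist_force: [0.1, 0.8, -2.0]
finger_gap: 0.0088
grip_force: 78.3
```

```bash
python3 s.py
```

```text
[0.4935 0.0457 0.1503] yaw 1.2076 F [ 0.1  0.8 -2. ] M [-0.12  -0.241 -0.03 ] q [-0.11  0.44 -0.04  1.38  0.07  1.81] 21.725 0.008835825443649982
```

Emit:
{"fn": "drive_tool", "kwargs": {"series": [[[0,-0.0245,-0.0797,0,0,0],[0,-0.0245,-0.0797,0,0,0],[0,-0.049,-0.16,0,0,0],[0,-0.1,-0.32,0,0,0],[0,-0.1,-0.32,0,0,0],[0,0,0,-0.0475,0,0],[0,0,0,-0.0475,0,0],[0,0,0,0,0,0],[0,0,0,0,0,0]]]}}

```text
clock: 22.85
tcp_pos: [0.4949, 0.0454, 0.2721]
orientation: [-0.001, 0.823, 0.568, -0.0]
wrist_force: [0.6, -0.6, -1.4]
finger_gap: 0.0084
grip_force: 78.4
```

```bash
python3 s.py; python3 - <<'E'
from h import *
im,C=shot("wrist","w8.png"); p,R,s=pose(); a=yaw(R)-np.pi/2; print("R z",R[:,2].round(3))
top,Ct=shot("top","top8.png"); sc,Cs=shot("scene","scene8.png")
u=np.array([np.cos(a),np.sin(a),0]); lc=p+.051*u+[0,0,-.0155]
th=np.linspace(0,2*np.pi,40); circ=np.array([lc+.062*np.array([np.cos(t),np.sin(t),0]) for t in th])
for cn,CC in (("wrist",C),("top",Ct),("scene",Cs)):
    d=models.silhouettes("lid",cn)
    if d: 
        m=d[0]["region"]; ct=max(cv2.findContours(m.astype(np.uint8),0,2)[0],key=cv2.contourArea); P=proj(CC,circ)
        print(cn,d[0]["score"],np.round(d[0]["location"],1),cv2.boundingRect(ct),"expected box",P.min(0).round(1),(P.max(0)-P.min(0)).round(1))
for n in ("board","jar","key","ramekin","tartring","bowl"):
    for d in models.silhouettes(n,"top")[:1]: 
        ct=max(cv2.findContours(d["region"].astype(np.uint8),0,2)[0],key=cv2.contourArea);print(n,d["score"],d["location"],cv2.fitEllipse(ct),unproj(Ct,d["location"],.015 if n=="board" else .04))
rows([.467,.331,.25])
E
```

```text
[0.4949 0.0454 0.2721] yaw 1.2073 F [ 0.6 -0.6 -1.4] M [ 0.027  0.035 -0.052] q [-0.07  0.16 -0.09  1.33  0.    1.86] 22.85 0.008389377066166043
R z [-0.002  0.001 -1.   ]
wrist 0.61 [440.2 260.6] (296, 159, 263, 216) expected box [295.3 161.2] [266.4 247.6]
top 0.6 [325.3 235.1] (323, 221, 8, 29) expected box [277.2 206.5] [52.9 52.7]
scene 0.79 [334.9 204.7] (307, 181, 57, 44) expected box [306.  180.6] [57.1 44. ]
board 0.84 [193.3, 267.3] ((195.12156677246094, 265.7331848144531), (55.46173095703125, 56.97575759887695), 171.86349487304688) [[0.46482077 0.33729509 0.015     ]]
jar 0.68 [237.7, 310.4] ((239.51951599121094, 308.97454833984375), (17.485538482666016, 21.057842254638672), 27.42359161376953) [[0.34799629 0.20730472 0.04      ]]
key 0.44 [323.3, 265.9] ((326.1263427734375, 263.02423095703125), (8.624573707580566, 12.95059871673584), 45.17927551269531) [[ 0.47152245 -0.02535051  0.04      ]]
ramekin 0.73 [135.1, 222.3] ((135.0956573486328, 223.16159057617188), (28.451467514038086, 31.863378524780273), 105.05449676513672) [[0.58737054 0.49771972 0.04      ]]
tartring 0.84 [128.0, 291.3] ((133.04405212402344, 287.3838195800781), (22.665674209594727, 29.309370040893555), 1.8501014709472656) [[0.39639093 0.51124344 0.04      ]]
bowl 0.81 [237.2, 167.9] ((236.41099548339844, 167.1470947265625), (53.31196594238281, 53.72932052612305), 85.482421875) [[0.74200405 0.21624154 0.04      ]]
shift(tool)/.12 [ 2.143 -1.06   0.177] turn z/pi None yaw 1.207 q6 1.864
```

Emit:
{"fn": "drive_tool", "kwargs": {"series": [[[0.15,-0.1,0,0,0,0],[0.286,-0.198,0,0,0,0],[0.286,-0.198,0,0,0,0],[0.286,-0.198,0,0,0,0],[0.286,-0.198,0,0,0,0],[0.286,-0.198,0,0,0,0],[0.286,-0.198,0,0,0,0],[0.284,-0.199,0,0,0,0],[0,0,0.2,0,0,0],[0,0,0.35,0,0,0],[0,0,0.35,0,0,0],[0,0,0.35,0,0,0],[0,0,0.25,0,0,0],[0,0,0,0,0,0],[0,0,0,0,0,0]]]}}

```text
clock: 25.32
tcp_pos: [0.4199, 0.3505, 0.0926]
orientation: [-0.0, 0.823, 0.568, 0.0]
wrist_force: [-0.2, 0.0, -1.1]
finger_gap: 0.0085
grip_force: 78.5
```

```bash
python3 s.py; python3 - <<'E'
from h import *
p,R,s=pose(); a=yaw(R)-np.pi/2; u=np.array([np.cos(a),np.sin(a),0]); lc=p+.051*u+[0,0,-.0155]; print("lid centre",lc)
im,C=shot("wrist","w9.png"); sc,Cs=shot("scene","scene9.png")
th=np.linspace(0,2*np.pi,60); ring=lambda c,r,z: np.array([[c[0]+r*np.cos(t),c[1]+r*np.sin(t),z] for t in th])
for n,c,r,z in (("lid",lc,.062,lc[2]),("board",[.468,.332],.08,.015)):
  for cn,CC in (("scene",Cs),("wrist",C)):
    P=proj(CC,ring(c,r,z)); d=models.silhouettes(n,cn)
    if d: ct=max(cv2.findContours(d[0]["region"].astype(np.uint8),0,2)[0],key=cv2.contourArea); print(n,cn,d[0]["score"],cv2.boundingRect(ct),"exp",P.min(0).round(1),(P.max(0)-P.min(0)).round(1))
E
```

```text
[0.4199 0.3505 0.0926] yaw 1.2073 F [-0.2  0.  -1.1] M [ 0.008  0.066 -0.005] q [ 0.55  0.35 -0.28  0.94  0.    2.48] 25.325 0.008543253324627582
lid centre [0.46758243 0.33240702 0.07709122]
lid scene 0.66 (439, 230, 51, 42) exp [437.6 229.5] [51.7 42.1]
lid wrist 0.66 (296, 159, 263, 216) exp [293.9 160.8] [266.7 248.4]
board scene 0.74 (427, 246, 64, 51) exp [426.3 238.3] [64.3 53.3]
board wrist 0.89 (278, 120, 241, 176) exp [272.6 123.9] [252.7 242.7]
```

Emit:
{"fn": "drive_tool", "kwargs": {"series": [[[0,0,0.15,0,0,0],[0,0,0.15,0,0,0],[0,0,0.07,0,0,0],[0,0,0.015,0,0,0],[0,0,0.015,0,0,0],[0,0,0,0,0,0]]]}}

```text
clock: 26.38
tcp_pos: [0.4195, 0.3503, 0.0438]
orientation: [-0.0, 0.823, 0.568, 0.0]
wrist_force: [0.7, -1.4, -1.2]
finger_gap: 0.0085
grip_force: 78.5
```

Emit:
{"fn": "drive_tool", "kwargs": {"series": [[[0,0,0.01,0,0,0],[0,0,0,0,0,0]]]}}

```text
clock: 26.62
tcp_pos: [0.4196, 0.3504, 0.0431]
orientation: [-0.0, 0.823, 0.568, 0.0]
wrist_force: [-1.0, -0.1, 5.3]
finger_gap: 0.0083
grip_force: 79.3
```

Emit:
{"fn": "drive_tool", "kwargs": {"series": [[[0,0,0,0,0,0],[0,0,0,0,0,0],[0,0,0,0,0,0],[0,0,0,0,0,0],[0,0,-0.1,0,0,0],[0,0,-0.2,0,0,0],[0,0,-0.35,0,0,0],[0,0,-0.45,0,0,0],[0,0,-0.45,0,0,0],[-0.3,0,0,0,0,0],[-0.3,0,0,0,0,0],[0,0,0,0,0,0],[0,0,0,0,0,0]]], "jaw": -0.2}}

```text
clock: 28.25
tcp_pos: [0.3943, 0.2831, 0.2289]
orientation: [-0.0, 0.823, 0.568, 0.001]
wrist_force: [-0.4, -0.4, -0.3]
finger_gap: 0.0337
grip_force: 0.0
```

```bash
python3 s.py; python3 - <<'E'
from h import *
cs={c:shot(c,c+"10.png")[1] for c in ("scene","top","wrist")}
th=np.linspace(0,2*np.pi,60); ring=lambda c,r,z: np.array([[c[0]+r*np.cos(t),c[1]+r*np.sin(t),z] for t in th])
for n,c,r,z in (("lid",[.4675,.3325],.062,.027),("board",[.468,.332],.08,.015)):
  for cn,CC in cs.items():
    P=proj(CC,ring(c,r,z)); d=models.silhouettes(n,cn)
    if d: ct=max(cv2.findContours(d[0]["region"].astype(np.uint8),0,2)[0],key=cv2.contourArea); print(n,cn,d[0]["score"],cv2.boundingRect(ct),"exp",P.min(0).round(1),(P.max(0)-P.min(0)).round(1))
for n in ("key","keyhole","lock","bowl","caketin","jar","flask","spatula","ramekin","tartring"):
    for cn in ("scene","top"):
        print(n,cn,[(round(d["score"],2),d["location"],int(d["region"].sum())) for d in models.silhouettes(n,cn)[:1]])
E
```

```text
[0.3943 0.2831 0.2289] yaw 1.2069 F [-0.4 -0.4 -0.3] M [ 0.015 -0.042 -0.007] q [ 0.46  0.14 -0.2   1.22  0.    2.39] 28.25 0.03368947232344808
lid scene 0.97 (435, 237, 50, 46) exp [434.4 241.1] [50.1 41.4]
lid top 0.74 (172, 245, 44, 41) exp [171.9 243.9] [44.4 44.7]
lid wrist 0.9 (307, 68, 134, 138) exp [306.2  67.3] [134.9 139.4]
board scene 0.89 (427, 239, 64, 57) exp [426.3 238.3] [64.3 53.3]
board top 0.9 (167, 238, 57, 54) exp [166.8 237.7] [56.9 57.2]
board wrist 0.72 (293, 47, 166, 173) exp [288.3  49.2] [167.9 173.4]
key scene [(0.64, [319.4, 206.7], 167)]
key top [(0.54, [323.5, 263.8], 76)]
keyhole scene []
keyhole top [(0.7, [310.1, 240.3], 4442)]
lock scene [(0.45, [199.3, 302.7], 4058)]
lock top []
bowl scene [(0.88, [394.6, 339.5], 3455)]
bowl top [(0.74, [240.8, 165.0], 2412)]
caketin scene []
caketin top [(0.88, [406.4, 172.5], 2837)]
jar scene [(0.94, [417.0, 210.6], 615)]
jar top [(0.83, [242.2, 312.0], 349)]
flask scene [(0.89, [133.8, 236.2], 651)]
flask top [(0.58, [489.3, 215.6], 339)]
spatula scene [(0.6, [294.0, 194.4], 872)]
spatula top [(0.84, [347.7, 314.7], 1154)]
ramekin scene [(0.74, [527.5, 317.8], 1126)]
ramekin top []
tartring scene [(0.67, [524.7, 245.5], 477)]
tartring top []
```

```bash
python3 - <<'E'
from h import *
C=cam("scene"); print("key exp",proj(C,[[.4787,-.0305,z] for z in (.13,.162)]))
d=models.silhouettes("key","scene")[0]; ct=max(cv2.findContours(d["region"].astype(np.uint8),0,2)[0],key=cv2.contourArea); print(cv2.boundingRect(ct))
for a in (-.4,-.5,-.55,-.6):
    k=np.array([[.4787+s*.017*np.cos(a),-.0305+s*.017*np.sin(a),z] for s in (-1,1) for z in (.13,.162)]); print(a,proj(C,k).min(0),np.ptp(proj(C,k),axis=0))
print(order.hand_in())
E
```

```text
key exp [[317.56580039 210.67955056]
 [317.37117648 202.32806186]]
(312, 198, 12, 18)
-0.4 [312.97560981 197.99928771] [ 8.84888544 17.0266475 ]
-0.5 [312.43874435 198.34877181] [ 9.91091627 16.32214463]
-0.55 [312.18878425 198.5387153 ] [10.40613611 15.93955761]
-0.6 [311.95198284 198.73818917] [10.87582214 15.53800518]
the job is handed in; nothing more can be done
None
```

The job is handed in at about 28 s of the 72 s allowed, and no verdict was reported back: the key is home in the lock and was turned clockwise until it hit the stop, and the lid lies flat, right way up and centred on the round board.

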